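# Turn the hearth match box round in its sleeve

### The arm

A 7-joint arm with a two-finger parallel gripper is mounted at the origin on the work surface. World frame = base frame: x ahead of the robot, y to its left, z up, the work surface at z = 0. Lengths are in m, angles in rad, forces in N, time in s.
With the tool pointing down it reaches from about 0.425 to 0.925 m from the base axis. Payload 6.8 kg.
Tool frame: the origin (TCP) lies on the front face of the gripper's body, between the roots of the fingers; the fingertips stand 73 mm ahead of it and the grasp point (between the pads) lies 54 mm ahead of it (env.nose_length is the distance from the TCP to the fingertips, in m); z points along the fingers, y is the direction in which the jaws open and shut (so a half turn about z gives the same grasp; the last joint's range is limited). The gripper opens to 85 mm and grips with 20 to 120 N. Pads are 22 mm wide; open, the fingers measure 114 mm over their backs; the gripper's body (76 mm by 85 mm) begins 54 mm behind the grasp point. The pads swing forward as they close: fully open they stand 13 mm farther back than shut.
Start: joints at [-1.403, 0.477, 0.022, 1.555, -0.011, 1.109, -0.083], TCP at [0.184, 0.65, 0.304] pointing down, gripper open.
Joint ranges: [-2.96, 2.96], [-0.34, 2.1], [-1.41, 1.46], [0.24, 2.44], [-1.37, 4.51], [0.17, 1.92], [-2.96, 2.96]. Speed limits (rad/s): [2.39, 2.39, 3.14, 3.14, 3.14, 3.14, 3.14].

### API

Orientations are given as a unit quaternion [w, x, y, z].
In Python, from cell import env, kin, camera, calibration, job gives the robot as it stands. The module is installed in compiled form; this text tells all that it offers. Calls block until the motion is done:
- env.reach(position, orientation): joint-space move of the TCP to a pose.
- env.movel(position, velocity=0.15, rot=None, stop_force=None): straight line of the TCP; rot=None keeps the orientation; velocity is the mean speed in m/s. With stop_force (N) it stops when the force on the tool has changed by that much, and returns True; else False.
- env.goto_joints(angles): joint-space move.
- env.grip(opening, f_grip=None): finger opening in m; f_grip is the grip in N (None keeps the last); returns when the fingers have stopped.
- env.dwell(seconds).
- kin.inverse_kinematics(position, orientation): joint angles nearest the present ones, or None.
- env.get_state(): the state.
- camera(name): name is "scene" or "top"; returns (picture, depth): 480x640x3 uint8, blue, green, red; 480x640 float32, m along the optical axis (not along the pixel's ray), 0 where there is no reading.
- calibration(name): a dict with "fx", "fy", "cx", "cy" (pixels), "rvec" (rotation vector, rad) and "tvec" (3), from world to camera coordinates, as OpenCV has them. Camera axes: x right, y down, z forward; pixel columns grow to the right and rows downward; lengths in m; the calibration is good to about 2 mm. A picture is of the moment at which its call begins. calibration takes no time and is no camera call.
A pose or a line that the arm cannot do raises env.PlanningError and nothing moves.
- job.job_done(): hands the job in, once; it reports no verdict.
The state is a dict: "time": time; "qpos": joint angles; "joint_velocities": joint speeds; "joint_torque": joint torques, N m; "tcp_pos": TCP position; "orientation": TCP orientation; "force": force on the tool from outside, world axes, zero at the start; "torque": the same for the moment, N m; "opening": finger opening in m.
Only numpy, scipy, OpenCV 4.12 (cv2) and the standard library are available. Lean on these libraries where they do the work, as an engineer would, in place of code of your own. Each camera call takes 0.05 s, during which the arm holds its last target. There are 200 camera calls.

### The job

On the hearth shelf, the wooden match box in the terracotta sleeve has been put in back to front, with its dark red striking strip hidden against the closed back wall. Draw it straight up all the way out of the sleeve, turn it half a turn and lower it gently back in, fully home and upright, so that the striking strip shows through the sleeve's window; then let go. Leave the other match box, in the blue sleeve, as it is.

Things in the scene. Friction and masses are not known exactly. Their poses are not given: they have to be found in the camera images.
- matchbox_grip (a point): The match box to turn: upright pale wood box 36 (x) x 64 (y) x 84 mm tall, about 0.16 kg, loose in the terracotta sleeve. On its lid's middle stands a dark wood square handle, 24 x 24 x 48 mm, sides along x and y; grip any two opposite sides. Point: on the handle's axis, 26 mm above the lid, 110 mm above the box's underside. +x: towards the face with the dark red strip; z up.
- matchbox_strip (a point): Centre of the dark red striking strip (56 mm wide, 76 mm tall) on the match box's +x face: 18 mm from the box's axis, 42 mm above its underside; axes as the box's. A thin dark red line also runs along that edge of the lid. At the start it is at the sleeve's closed back (-x).
- clay_sleeve: Terracotta sleeve fixed to the shelf, open at the top. Origin: centre of its underside. +x: out through its window (46 mm wide); z up. Inside 42 (x) x 70 mm (y), 3 mm play each side; floor 6 mm up, walls 5 mm; from 50 to 62 mm up the rim flares out 12 mm at 45 degrees all round. Box home: handle point 116 mm above the origin; raised 56 mm: underside level with the rim.
- other_grip (a point): Handle point of the other match box, same make and size, loose in an equal sleeve of blue ceramic on the other side of the shelf, its strip rightly at the window. To be left alone.
Things that resemble listed ones, but are neither listed nor needed, are in the scene too. Leave any purple look-alike of the part that bears matchbox_grip alone.

How it is judged:
By the outcome, as a careful person would: the job done as asked, in the order asked, and still so for the second after the job is handed in, with the robot touching nothing.
It also fails if it takes over 42 s, if anything falls off the work surface, if the arm or the gripper's body presses on something with over 40 N, if the wrist force passes 120 N, or if a joint passes its speed limit or range.

## Working session

There is one attempt and no reset: what is moved stays moved. The work goes in short steps, each a Python script; the robot and the scene stay as the last script left them, time stands still between calls to the robot, and variables do not carry over. Pictures are saved under pics/ and viewed, about 8 in all and at most 12, crops included, and the job is handed in when it is done.

```bash
mkdir -p pics; cat > h.py <<'E'
import numpy as np, cv2
from cell import env, kin, camera, calibration, job
def cal(n):
    c=calibration(n);K=np.array([[c["fx"],0,c["cx"]],[0,c["fy"],c["cy"]],[0,0,1.]])
    R=cv2.Rodrigues(np.array(c["rvec"],float))[0];return K,R,np.array(c["tvec"],float).ravel()
def onplane(n,u,v,z):
    K,R,t=cal(n);o=-R.T@t;d=R.T@np.linalg.solve(K,[u,v,1.]);return o+d*(z-o[2])/d[2]
def cloud(n,dep):
    K,R,t=cal(n);v,u=np.mgrid[:480,:640]
    p=np.stack([(u-K[0,2])/K[0,0],(v-K[1,2])/K[1,1],np.ones_like(u)],-1)*dep[...,None]
    return (p-t)@R
def proj(n,p):
    K,R,t=cal(n);q=K@(R@np.asarray(p,float)+t);return q[:2]/q[2]
E
python3 - <<'E'
from h import *
for n in("scene","top"):
    p,d=camera(n);cv2.imwrite(f"pics/{n}0.png",p);np.save(f"{n}0.npy",d)
    K,R,t=cal(n);print(n,-R.T@t,R[2])
s=env.get_state();print(s["time"],s["orientation"],s["tcp_pos"])
E
```

```text
scene [ 1.06831486 -0.03294939  0.71228347] [-0.67731587  0.05149647 -0.73388782]
top [0.35212671 0.01903473 0.77019501] [ 0.21251509  0.0350172  -0.97653015]
0.1 [-6.63477244e-05  1.37426430e-01  9.90511612e-01 -8.47631382e-04] [0.183681   0.64911063 0.30298537]
```

View pics/scene0.png

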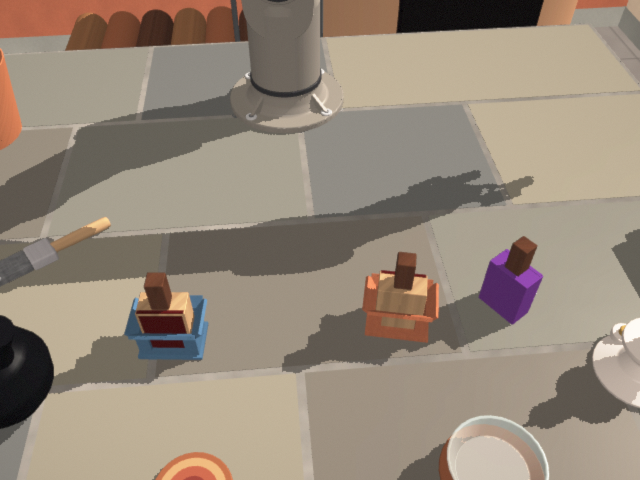

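View pics/top0.png

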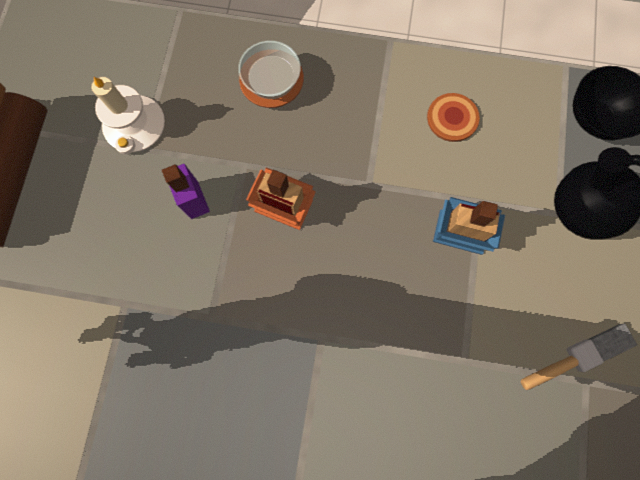

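Candidates for the box: the terracotta-sleeve one (scene 405,270; top 277,183), the blue-sleeve one (scene 157,290; top 485,213) and the purple look-alike (scene 522,255; top 176,178). By the description it's the one in the terracotta sleeve. Its window faces the scene camera and shows plain wood, and the red strip lies at the back. Next I'll measure it and take a close crop.

```bash
cat >> h.py <<'E'
def masks(p):
    h=cv2.cvtColor(p,cv2.COLOR_BGR2HSV);H,S,V=[h[...,i].astype(int) for i in range(3)]
    return ((H>=4)&(H<=11)&(S>150)&(V>130)), ((V<110)&(S>100)&((H<14)|(H>172)))
E
python3 - <<'E'
from h import *
box={"top":(235,155,325,240),"scene":(350,240,450,350)}
ims=[]
for n in box:
    p=cv2.imread(f"pics/{n}0.png");d=np.load(f"{n}0.npy");P=cloud(n,d)
    x0,y0,x1,y1=box[n];w=np.zeros((480,640),bool);w[y0:y1,x0:x1]=1;w&=d>0
    cl,dk=masks(p)
    Q=P[w&cl];print(n,"clay n",len(Q),"z pct",np.percentile(Q[:,2],[2,50,90,98]))
    r=Q[(Q[:,2]>.052)]
    if len(r)>5: print(" rim",len(r),cv2.minAreaRect((r[:,:2]*1000).astype(np.float32)))
    Q=Q[Q[:,2]>.03];print(" clay>30mm",cv2.minAreaRect((Q[:,:2]*1000).astype(np.float32)))
    Q=P[w];t=Q[Q[:,2]>.128];print(" handle top",len(t),t.mean(0),cv2.minAreaRect((t[:,:2]*1000).astype(np.float32)),np.median(t[:,2]))
    t=Q[(Q[:,2]>.083)&(Q[:,2]<.096)];print(" lid",len(t),cv2.minAreaRect((t[:,:2]*1000).astype(np.float32)),np.median(t[:,2]))
    t=Q[Q[:,2]<.02];print(" floor z",np.median(t[:,2]))
    ims.append(cv2.resize(p[y0:y1,x0:x1],(400,400*(y1-y0)//(x1-x0)),interpolation=cv2.INTER_CUBIC))
m=max(i.shape[0] for i in ims)
cv2.imwrite("pics/crop1.png",np.hstack([cv2.copyMakeBorder(i,0,m-i.shape[0],0,0,0) for i in ims]))
E
```

```text
top clay n 567 z pct [-0.0005005   0.05701983  0.06060432  0.08805954]
 rim 370 ((574.8304443359375, 123.771728515625), (98.08052062988281, 71.78551483154297), 76.5946273803711)
 clay>30mm ((574.8304443359375, 123.771728515625), (98.08052062988281, 71.78551483154297), 76.5946273803711)
 handle top 268 [0.57448734 0.12122136 0.13560787] ((575.6761474609375, 121.44461059570312), (23.62044906616211, 24.492841720581055), 75.92310333251953) 0.13600917708964577
 lid 573 ((575.198974609375, 121.94329833984375), (64.29876708984375, 36.937828063964844), 77.52151489257812) 0.08830815934550822
 floor z -0.000931534426683496
scene clay n 1039 z pct [0.0030906  0.04907772 0.06052595 0.06190818]
 rim 481 ((578.1083374023438, 123.50621032714844), (97.019775390625, 70.62263488769531), 77.39154052734375)
 clay>30mm ((578.1083374023438, 123.50621032714844), (97.019775390625, 70.62263488769531), 77.39154052734375)
 handle top 343 [0.5792615  0.12240496 0.13572703] ((576.7952270507812, 123.26092529296875), (23.929872512817383, 25.966411590576172), 76.2538070678711) 0.13654082218120897
 lid 888 ((576.1383056640625, 123.38504028320312), (64.00988006591797, 38.604488372802734), 76.22545623779297) 0.08902732706876632
 floor z 1.6467609729494438e-06
```

View pics/crop1.png

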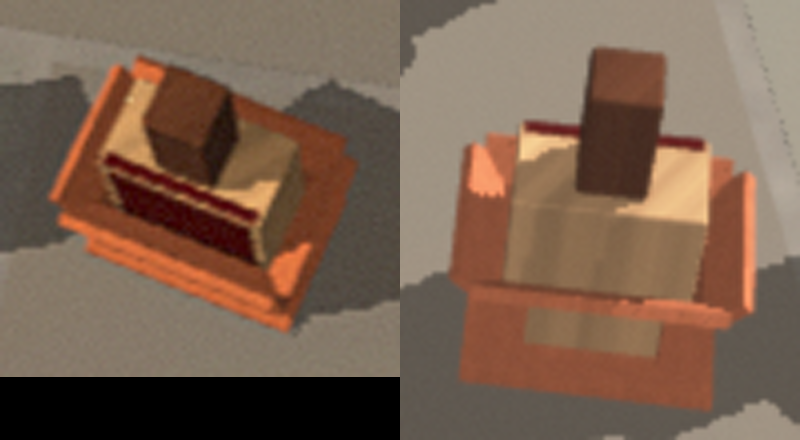

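The crop confirms the choice. The terracotta sleeve's window, facing the scene camera, shows bare wood, and the strip and lid line are on the far side. The two views agree on the box at about (0.576, 0.1225), with the sleeve's +x at a yaw of about -13.3°. Next I'll find wrist angles that leave room for a half turn.

```bash
cat >> h.py <<'E'
from scipy.spatial.transform import Rotation as Ro
def down(yaw): # tool z down, tool x at yaw (deg)
    q=(Ro.from_euler('z',yaw,degrees=True)*Ro.from_euler('x',180,degrees=True)).as_quat();return np.array([q[3],*q[:3]])
E
python3 - <<'E'
from h import *
for y in(-13.3,76.7,166.7,-103.3):
    for z in(.25,.17):
        q=kin.inverse_kinematics([.576,.1227,z],down(y));print(y,z,None if q is None else np.round(q,3))
E
```

```text
-13.3 0.25 [-0.926  0.51   0.832  1.86  -0.453  0.971 -1.697]
-13.3 0.17 [-0.85   0.608  0.733  1.914 -0.545  0.828 -1.627]
76.7 0.25 [-0.774  0.446  0.606  1.852 -0.309  0.939 -0.261]
76.7 0.17 [-0.732  0.555  0.558  1.907 -0.403  0.792 -0.185]
166.7 0.25 [-0.596  0.408  0.362  1.84  -0.177  0.925  1.185]
166.7 0.17 [-0.527  0.507  0.278  1.893 -0.193  0.767  1.195]
-103.3 0.25 [-0.336  0.392  0.026  1.822 -0.013  0.927  2.605]
-103.3 0.17 [-0.27   0.495 -0.059  1.875  0.04   0.772  2.558]
```

```bash
python3 - <<'E'
from h import *
q=kin.inverse_kinematics([.576,.1227,.25],down(166.7));env.goto_joints(q)
env.movel([.576,.1227,.17],velocity=.08,stop_force=10)
s=env.get_state();print(s["time"],s["tcp_pos"],s["force"])
env.grip(.015,f_grip=40)
s=env.get_state();print(s["time"],s["opening"],s["force"],s["qpos"])
p=s["tcp_pos"]
print(env.movel([p[0],p[1],.19],velocity=.03,stop_force=8))
s2=env.get_state();print(s2["time"],s2["tcp_pos"],s2["force"])
pic,d=camera("scene");cv2.imwrite("pics/lift.png",pic[150:400,250:570])
E
```

```text
3.6 [0.57640568 0.1227554  0.1705566 ] [ 0.37660641 -0.37545576  1.02730375]
4.1833 0.023379712214889836 [-0.36493106 -0.38209241  0.06536153] [-0.56277923  0.51271507  0.32487963  1.89577057 -0.22729974  0.76860684
  1.22617137]
False
5.0 [0.57593455 0.12276727 0.18991299] [ 0.05640682 -0.16073202 -2.46236389]
```

View pics/lift.png

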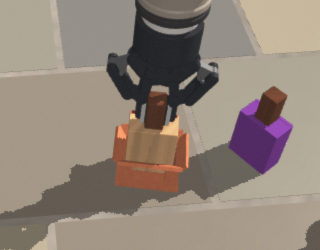

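The handle is held between the pads (crop 157,110) and the box has come up 20 mm without jamming. Next: lift it out fully, then turn it with joint 7 alone.

```bash
python3 - <<'E'
from h import *
p=env.get_state()["tcp_pos"]
print(env.movel([.5762,.1227,.265],velocity=.06,stop_force=10))
s=env.get_state();print(s["time"],s["tcp_pos"],s["force"],s["opening"])
q=np.array(s["qpos"]);q[6]-=np.pi;env.goto_joints(q);env.dwell(.2)
s=env.get_state();print(s["time"],s["tcp_pos"],s["orientation"],down(-13.3),s["opening"])
pic,d=camera("scene");cv2.imwrite("pics/turned.png",pic);np.save("turned.npy",d)
pt,dt=camera("top");cv2.imwrite("pics/turned_t.png",pt);np.save("turned_t.npy",dt)
P=cloud("scene",d);h=cv2.cvtColor(pic,cv2.COLOR_BGR2HSV)
m=((h[...,0]>172)|(h[...,0]<4))&(h[...,1]>150)&(h[...,2]<150)&(d>0)
w=(abs(P[...,0]-.58)<.08)&(abs(P[...,1]-.123)<.07)
Q=P[m&w&(P[...,2]>.1)];print("strip",len(Q),Q.mean(0),Q.min(0),Q.max(0))
B=Q[(Q[:,2]<.17)];l=np.linalg.lstsq(np.c_[B[:,1:],np.ones(len(B))],B[:,0],rcond=None)[0];print("plane x=ay+bz+c",l,"yaw",-np.degrees(np.arctan(l[0])))
for nm,n,dd in(("scene","scene",d),("top","top",dt)):
    P=cloud(n,dd);w=(abs(P[...,0]-.58)<.06)&(abs(P[...,1]-.123)<.06)&(dd>0)
    t=P[w&(P[...,2]>.176)&(P[...,2]<.19)];print(n,"lid",len(t),np.median(t[:,2]) if len(t) else 0,cv2.minAreaRect((t[:,:2]*1000).astype(np.float32)) if len(t) else 0)
pc=pic[150:400,330:500];tc=pt[120:270,200:340]
cv2.imwrite("pics/c2.png",np.hstack([cv2.resize(pc,(340,500)),cv2.resize(tc,(440,500))]))
E
```

```text
False
6.45 [0.57594516 0.12268821 0.26452442] [ 0.23946674 -0.98197041 -1.66696488] 0.023538823285695135
9.3 [0.57595112 0.12269543 0.26453209] [ 2.02466540e-04  9.93285405e-01 -1.15688871e-01 -3.86199441e-04] [ 6.08203740e-17  9.93272086e-01 -1.15803988e-01 -7.09094915e-18] 0.02379387399169551
strip 1772 [0.59392057 0.11726429 0.1453242 ] [0.58312631 0.09082175 0.10419042] [0.60219269 0.14663119 0.18608432]
plane x=ay+bz+c [0.23519741 0.00219491 0.56617773] yaw -13.235269367028664
scene lid 906 0.18345351890251863 ((576.9638061523438, 121.13288879394531), (63.49534225463867, 39.477664947509766), 76.8722915649414)
top lid 484 0.18269313545413518 ((568.8587036132812, 121.35472106933594), (65.27959442138672, 25.555700302124023), 81.0779800415039)
```

View pics/c2.png

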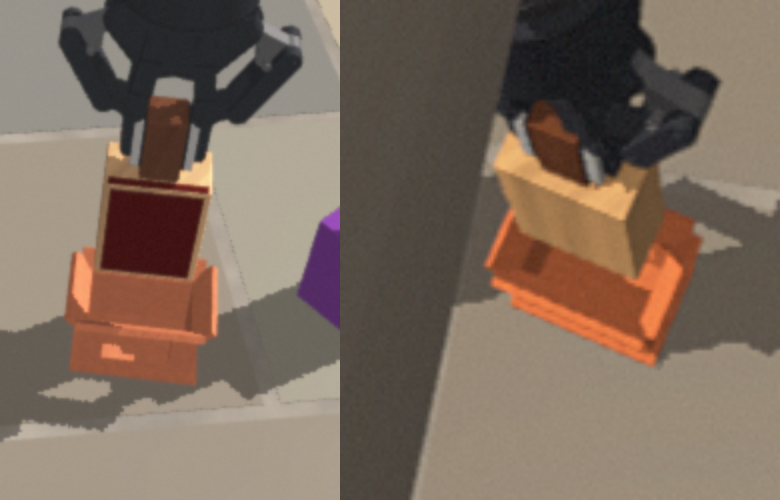

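The strip now faces the window (crop 155,235), and the box hangs upright with a yaw of -13.2°. The sleeve is empty, so I'll measure its inner walls with the same camera as the box to find the sideways correction.

```bash
python3 - <<'E'
from h import *
c,s=np.cos(np.radians(-13.3)),np.sin(np.radians(-13.3))
for n,f in(("scene","turned"),("top","turned_t")):
    p=cv2.imread(f"pics/{f}.png");d=np.load(f+".npy");P=cloud(n,d)
    cl,_=masks(p);h=cv2.cvtColor(p,cv2.COLOR_BGR2HSV);cl=(h[...,0]<14)&(h[...,1]>120)&(d>0)
    X=(P[...,0]-.576)*c+(P[...,1]-.1227)*s;Y=-(P[...,0]-.576)*s+(P[...,1]-.1227)*c;Z=P[...,2]
    w=cl&(abs(X)<.055)&(abs(Y)<.065)
    r=w&(Z>.055)&(Z<.066);q=np.c_[X[r],Y[r]]*1000
    print(n,"rim",len(q),np.percentile(q,[1,99],axis=0).round(1),cv2.minAreaRect(q.astype(np.float32)))
    for z0,z1 in((.012,.03),(.03,.047)):
        b=w&(Z>z0)&(Z<z1)
        for nm,V,o in(("X",X,Y),("Y",Y,X)):
            hh,e=np.histogram(V[b]*1000,bins=np.arange(-50,51,2));print(nm,z0,[(int(a),int(k)) for k,a in zip(hh,e) if k>8])
    t=(abs(X)<.05)&(abs(Y)<.05)&(Z>.105)&(Z<.18)&(h[...,1]>90)&(h[...,0]<25)
    print(" box body pct X,Y",np.percentile(X[t]*1000,[1,50,99]).round(1),np.percentile(Y[t]*1000,[1,50,99]).round(1))
E
```

```text
scene rim 821 [[-33.1 -48.4]
 [ 36.2  50.3]] ((0.0567169189453125, 1.4311256408691406), (73.6545639038086, 100.5318603515625), 0.12191985547542572)
X 0.012 [(-24, 183), (-22, 186), (20, 37), (22, 66), (24, 184), (26, 40)]
Y 0.012 [(-38, 11), (-36, 11), (-34, 22), (-32, 20), (-30, 22), (-28, 23), (-26, 21), (-24, 22), (-22, 15), (-20, 14), (-18, 16), (-16, 17), (-14, 20), (-12, 14), (-10, 19), (-8, 15), (-6, 18), (-4, 17), (-2, 19), (0, 17), (2, 14), (4, 19), (6, 16), (8, 18), (10, 17), (12, 18), (14, 16), (16, 20), (18, 17), (20, 19), (22, 23), (24, 19), (26, 26), (28, 22), (30, 22), (32, 21), (34, 33), (36, 16), (38, 13)]
X 0.03 [(-24, 198), (-22, 155), (-20, 11), (22, 19), (24, 112), (26, 12)]
Y 0.03 [(-34, 14), (-32, 22), (-30, 18), (-28, 20), (-26, 18), (-24, 18), (-22, 12), (-20, 10), (-18, 10), (-16, 11), (-14, 9), (-12, 11), (-10, 10), (-8, 11), (-6, 11), (-4, 11), (-2, 10), (0, 11), (2, 10), (4, 9), (6, 12), (8, 9), (10, 11), (12, 10), (14, 10), (16, 10), (18, 11), (20, 9), (22, 13), (24, 18), (26, 18), (28, 21), (30, 21), (32, 22), (34, 37), (36, 22)]
 box body pct X,Y [16.5 18.8 20.8] [-32.7  -1.1  30. ]
top rim 564 [[-36.9 -50.7]
 [ 34.5  49.1]] ((-1.4390640258789062, -0.5736351013183594), (72.54850006103516, 101.29460144042969), 1.310133695602417)
X 0.012 [(20, 13)]
Y 0.012 [(34, 23)]
X 0.03 [(20, 15)]
Y 0.03 [(34, 24)]
 box body pct X,Y [-17.6 -16.8  14.4] [-35.3 -14.6  27.5]
```

Both cameras agree that the box needs to move about -1.2 mm along the sleeve's x and +2.3 mm along its y. I'll correct that and lower gently with a force stop.

```bash
python3 - <<'E'
from h import *
x,y=.5753,.1252
env.movel([x,y,.2645],velocity=.03,rot=down(-13.3))
print(env.movel([x,y,.22],velocity=.06,stop_force=7))
hit=env.movel([x,y,.169],velocity=.025,stop_force=7)
s=env.get_state();print(hit,s["time"],s["tcp_pos"],s["force"],s["torque"],s["opening"])
pic,d=camera("scene");cv2.imwrite("pics/low.png",cv2.resize(pic[180:360,320:500],(540,540)))
E
```

```text
False
True 12.425 [0.57535603 0.12504533 0.17003347] [-0.17013886 -0.19508176  5.4392831 ] [0.1194277  0.13145563 0.08007383] 0.023721935841388646
```

View pics/low.png

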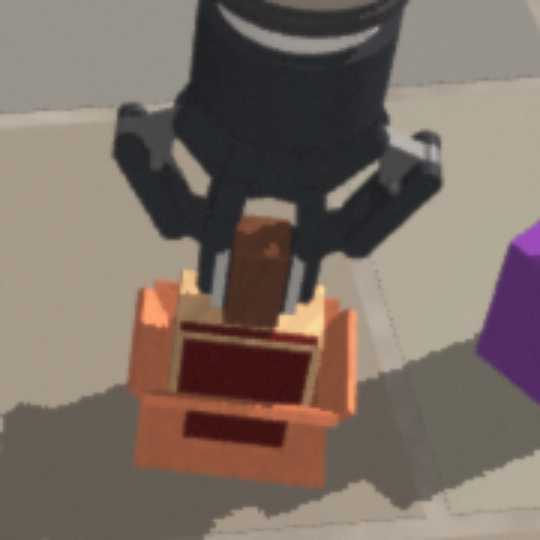

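The strip shows in the window (crop 235,428), and the box met the floor at the height where it was first gripped. Now release, back away straight up and check.

```bash
python3 - <<'E'
from h import *
env.grip(.06);p=env.get_state()["tcp_pos"]
print(env.movel([p[0],p[1],.30],velocity=.1));env.dwell(.3)
s=env.get_state();print(s["time"],s["tcp_pos"],s["force"],s["opening"])
pic,d=camera("scene");cv2.imwrite("pics/final.png",pic)
P=cloud("scene",d);w=(abs(P[...,0]-.58)<.06)&(abs(P[...,1]-.123)<.06)&(d>0)
for a,b in((.128,.145),(.083,.096)):
    t=P[w&(P[...,2]>a)&(P[...,2]<b)];print(len(t),np.median(t[:,2]),cv2.minAreaRect((t[:,:2]*1000).astype(np.float32)))
E
```

```text
False
14.675 [0.57434471 0.12486012 0.29970389] [-0.1010927  -0.23798909  0.03450273] 0.06001467141384171
344 0.13670484021936258 ((576.5284423828125, 123.52393341064453), (23.97888946533203, 25.236080169677734), 76.93347930908203)
888 0.08904170406832562 ((576.046630859375, 123.37397766113281), (63.973846435546875, 39.5245475769043), 75.34443664550781)
```

View pics/final.png

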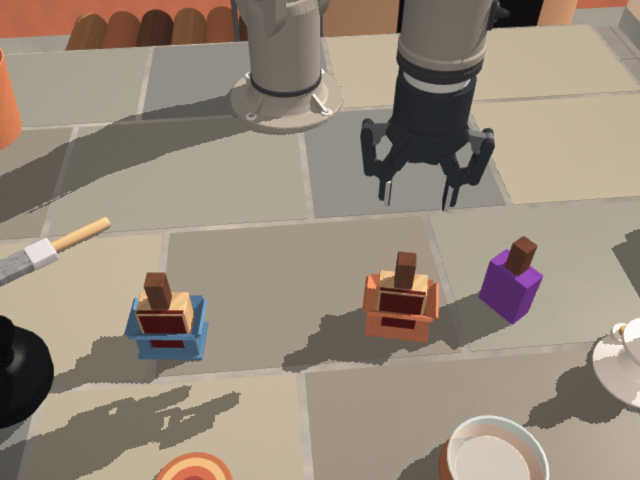

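The box stands home and upright, with the strip at the window (398,322). The blue one (168,318) and the purple one are as they were, and the gripper is clear.

```bash
python3 -c "
from h import *
job.job_done()"
```

```text
the job is handed in; nothing more can be done
```

I turned the match box in the terracotta sleeve round, and its striking strip now shows through the window. I gripped it by its handle, drew it straight up about 95 mm and gave it a half turn with the last joint. After a sideways correction of about 2.6 mm I lowered it slowly until it touched the floor. The floor contact was about 5 N, and I then let go and backed off straight up.

**Last checks:**
- **Seating:** the lid is at 89.0 mm and the handle top at 136.7 mm, the same as at the start to within 0.2 mm, so the box is fully home and upright.
- **Other boxes:** the blue-sleeve box and the purple look-alike look unmoved in the last picture.
- **Robot:** the gripper is clear, touching nothing, and the clock stood at about 14.7 s of the 42 s allowed.

No check failed. The two cameras differed by 1–2 mm on absolute positions, which is within their calibration. They agreed on how far the box was off the sleeve's centre, so I used that for the correction.

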